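# Slide the lathe tooling board home into its notches

### The arm

A 6-joint arm with a two-finger parallel gripper is mounted at the origin on the work surface. World frame = base frame: x ahead of the robot, y to its left, z up, the work surface at z = 0. Lengths are in m, angles in rad, forces in N, time in s.
With the tool pointing down it reaches from about 0.35 to 0.875 m from the base axis. Payload 15.5 kg.
Tool frame: the origin (TCP) lies on the centre line of the jaws, within the pads' length; the fingertips stand 19 mm ahead of it and the grasp point (between the pads) is the TCP; z points along the fingers, y is the direction in which the jaws open and shut (so a half turn about z gives the same grasp; the last joint's range is limited). The gripper opens to 85 mm and grips with 20 to 120 N. Pads are 22 mm wide; open, the fingers measure 114 mm over their backs; the gripper's body (76 mm by 85 mm) begins 54 mm behind the grasp point. The pads swing forward as they close: fully open they stand 13 mm farther back than shut.
Start: joints at [1.177, 0.494, 1.345, -0, 1.302, -0.096], TCP at [0.184, 0.597, 0.25] pointing down, gripper open.
Joint ranges: [-2.91, 2.91], [-0.82, 2.16], [0.22, 2.67], [-1.22, 4.37], [0.12, 2.79], [-3.08, 3.08]. Speed limits (rad/s): [1.89, 1.89, 2.57, 3.01, 3.01, 3.01].

### API

Orientations are given as a rotation vector (axis times angle).
In Python, from workcell import readout, vision, order gives the robot as it stands. The module is installed in compiled form; this text tells all that it offers.
- The arm moves only by the shell command python3 -m crank 'ROWS' [FORCE]. ROWS is text: rows parted by semicolons, each of 5 numbers parted by spaces: the opening, from 0 (shut) to 1 (fully open), then the shift along the tool's x, y, z in m, then the turn about the tool's z in degrees. A call has 1 to 20 rows; each row is the pose to reach, as a shift and turn from the pose commanded when the call began, along the tool's axes at that moment; what a row does not reach only later rows make up. A row lasts 1/10 s, in which the tool goes at most 50 mm and 8.59 degrees, less where a joint would pass 70% of its speed; a pose out of reach is approached as far as the arm can. A call with a gripper value outside its range is refused whole. The fingers move at their own pace and stop on an object; FORCE is the grip in N (left out, the last holds). Time passes only in rows, so rows that repeat a pose let the fingers close. It gives the time, the measured TCP pose, the force and the opening at its end, in the units of the state.
- readout.observe(): the state, without advancing time (a new reading comes with each control period).
- vision.snapshot(name): name is "side" or "top"; returns (picture, depth): 480x640x3 uint8, red, green, blue; 480x640 float32, m along the optical axis (not along the pixel's ray), 0 where there is no reading.
- vision.calibration(name): a dict with "fx", "fy", "cx", "cy" (pixels), "k1" (the pictures are not rectified: a ray, as slopes to the right and down, at radius r is drawn at 1 + k1 r^2 times it, then the intrinsics apply), "camera_from_world" (4x4, takes a point from world to camera coordinates). Camera axes: x right, y up, looking along -z (the intrinsics and any distortion apply to the point x, -y, -z); pixel columns grow to the right and rows downward; lengths in m; the calibration is good to about 2 mm. A picture is of the moment at which its call begins. calibration takes no time and is no camera call.
- order.hand_in(): hands the job in, once; it reports no verdict.
The state is a dict: "clock": time; "qpos": joint angles; "qd": joint speeds; "joint_torque": joint torques, N m; "eef_pos": TCP position; "tcp_rot": TCP orientation; "contact_force": force on the tool from outside, world axes, zero at the start; "moment": the same for the moment, N m; "width": opening from 0.0 (shut) to 1.0 (fully open).
Only numpy, scipy, OpenCV 4.12 (cv2) and the standard library are available. Lean on these libraries where they do the work, as an engineer would, in place of code of your own. Each camera call takes 0.05 s, during which the arm holds its last target. There are 200 camera calls.

### The job

The plywood tooling board beside the brake lathe has been pulled out along its runners towards you. With the fingertips, push it gently by its front strip straight back along the runners until you feel it drop into its locating notches and it lies level, flush with the side plates; then take the hand clear. Do not lift the board or shove it hard, keep the two adapters standing on it, and leave the other things on the bench where they are.

Things in the scene. Friction and masses are not known exactly. Their poses are not given: they have to be found in the camera images.
- frame: Runner frame fixed to the bench: two grey side plates (320 long, 4 thick, 62 high, inner faces 204 mm apart), each with a steel runner bar inside it: top 50 mm above the bench, 22 wide, 160 mm clear between the two, from x = -205 to +115 mm. Origin on the bench, midway between the plates, under the board's home place. x along the runners, away from the robot (the way to push), z up. Its place and yaw vary.
- home (a point): Point on the frame above its origin, at runner-top height (50 mm above the bench), axes as the frame; the board's origin comes here, within 3 mm along the runners, when home. Each runner has two notches, 15 long and 10 mm deep, centred 75 mm before and 75 mm beyond this point. The notches are the only stop: the runners' far ends are open.
- board: Loose plywood board, 180 mm along the runners (x), 200 wide (y), 12 thick, 0.35 to 0.7 kg, 2 mm play each side. Origin at the centre of its underside, z up. Two 10 mm steel rods across it at x = -75 and +75 mm stand 8 mm below the underside and ride on the runners (origin 58 mm above the bench); home, they drop into the notches together, and it lies flat on the runners (origin 50 mm up).
- strip (a point): Centre of the outer face of the dark wooden strip on the board's front edge, the face to push: flat, upright, facing the robot, 150 mm wide, 26 mm high (this point is half-way up), 102 mm before the board's origin and 1 mm below it; its top is level with the board's. The board starts 50 to 100 mm short of home. Sliding it takes 2 to 5 N; in the notches the rods have 5 mm play in all along the runners, then it stops dead.
- cone: Aluminium centring cone, loose, standing on the board: base 64 mm across, 44 mm high, 0.2 kg. Origin at the centre of its underside, z up. It stands on either half of the board and rides along.
- stepped: Steel stepped adapter, loose, standing on the other half of the board: 70 mm across at the base, three steps, 34 mm high, 0.2 kg. Origin at the centre of its underside, z up. It rides along.
- rotor: Bystander: brake disc lying on the bench to the right (-y), 240 mm across, 48 mm high. Origin at the centre of its underside.
- can: Bystander: closed can standing on the bench to the left (+y), 66 mm across, 130 mm high. Origin at the centre of its underside.
- padbox: Bystander: cardboard box of brake pads on the bench to the left (+y), 160 by 70 by 55 mm high. Origin at the centre of its underside.
- wrench: Bystander: wrench, 200 mm long, lying flat on the bench to the right (-y). Origin at its middle, on the bench.
Things that resemble listed ones, but are neither listed nor needed, are in the scene too. What is shaped like the cone but blue is not meant. What is shaped like the stepped but black is not meant.

How it is judged:
On the way, in this order (a step that is already met when the one before it is completed fails the run):
1. the board, still riding on top of the runners, has been slid to within 30 mm of home (x of board in the frame of home between -0.03 and -0.004 m and z of board in the frame of home above 0.005 m), for 0.02 s.
2. the board has dropped into its notches and lies flat on the runners (x of board in the frame of home between -0.005 and 0.005 m and y of board in the frame of home between -0.005 and 0.005 m and z of board in the frame of home below 0.002 m and angle between board's own z axis and vertical below 0.02 rad and angle between the x axis of board and the x axis of frame, either way round below 0.04 rad), for 0.2 s.
At the end, for the whole second after the job is handed in: The board lies in its notches at rest: its origin within 5 mm of the home point along and across the runners and less than 2 mm above it, tilted under 0.02 rad and square with the frame within 0.04 rad; both adapters stand upright on the board (tilt under 0.1 rad) (all of step 2 and linear speed of board below 0.01 m/s and angle between each of cone, stepped's own z axis and vertical below 0.1 rad and z of cone in the frame of board between 0.008 and 0.016 m and z of stepped in the frame of board between 0.008 and 0.016 m); the robot touches nothing.
It fails at once if the board is lifted off its runners or tipped up (more than 6 mm above its riding height, or 0.08 rad) (z of board in the frame of home above 0.014 m or angle between board's own z axis and vertical above 0.08 rad).
It fails at once if the board is shoved hard (the fingers bear on it with over 45 N) (contact force between the fingers and board above 45 N).
It fails at once if an adapter is lifted off the board, knocked over or knocked off (angle between any of cone, stepped's own z axis and vertical above 0.35 rad or z of any of cone, stepped in the frame of board above 0.022 m or z of any of cone, stepped in the frame of board below 0 m).
It fails at once if a bystander on the bench is moved more than 15 mm (distance of any of rotor, can, padbox, wrench from where it was at the start of the episode above 0.015 m).
It also fails if it takes over 38 s, if anything falls off the work surface, if the arm or the gripper's body presses on something with over 40 N, if the wrist force passes 120 N, or if a joint passes its speed limit or range.

## Working session

There is one attempt and no reset: what is moved stays moved. The work goes in short steps, Python scripts to look and compute and a shell command to move; the robot and the scene stay as the last step left them, time stands still between calls to the robot, and variables do not carry over. Pictures are saved under pics/ and viewed, about 8 in all and at most 12, crops included, and the job is handed in when it is done.

```bash
mkdir -p pics
cat > h.py <<'E'
import numpy as np, cv2
from workcell import readout, vision, order
def cloud(name):
    im,d=vision.snapshot(name); c=vision.calibration(name)
    K=np.array([[c["fx"],0,c["cx"]],[0,c["fy"],c["cy"]],[0,0,1.]])
    v,u=np.mgrid[:480,:640]
    p=np.stack([u,v],-1).reshape(-1,1,2).astype(np.float64)
    n=cv2.undistortPoints(p,K,np.array([c["k1"],0,0,0.])).reshape(480,640,2)
    P=np.stack([n[...,0]*d,-n[...,1]*d,-d,np.ones_like(d)],-1)
    W=P@np.linalg.inv(c["camera_from_world"]).T
    W[d==0]=np.nan
    return im,W[...,:3]
E
python3 - <<'E'
from h import *
for n in("top","side"):
    im,W=cloud(n); cv2.imwrite(f"pics/{n}0.png",im[...,::-1]); np.savez(f"{n}0.npz",im=im,W=W)
s=readout.observe(); print(s)
print(W[::120,::160].round(3))
E
```

```text
{'clock': 0.1, 'qpos': array([ 1.17650836e+00,  4.94113791e-01,  1.34606720e+00,  1.98329961e-05,
        1.30252079e+00, -9.55208503e-02]), 'qd': array([-0.0024838 , -0.00043039, -0.00124829, -0.000554  ,  0.00146891,
        0.00137401]), 'joint_torque': array([ 1.24151658e-03, -8.83592176e+01, -3.84561002e+01, -5.54508297e-04,
        5.06381155e-03, -2.72559924e-05]), 'eef_pos': array([0.18384843, 0.59702543, 0.24976506]), 'tcp_rot': array([-4.67524117e-01, -3.10631882e+00,  1.68279135e-03]), 'contact_force': array([-0.72380566,  0.02712039,  0.68093252]), 'moment': array([ 0.0024419 , -0.03230901,  0.01284089]), 'width': 1.0007276188138883}
[[[ 4.270e-01  2.010e+00  8.900e-02]
  [ 8.530e-01  1.207e+00  1.740e-01]
  [ 1.490e+00  9.390e-01  2.000e-02]
  [ 1.484e+00  1.580e-01  3.500e-01]]

 [[ 1.170e-01  1.434e+00 -1.300e-01]
  [ 6.280e-01  9.940e-01 -1.960e-01]
  [ 9.220e-01  3.640e-01  7.000e-03]
  [ 1.493e+00  4.500e-02 -1.290e-01]]

 [[-1.490e-01  1.490e-01  5.050e-01]
  [ 2.220e-01  3.270e-01 -4.000e-03]
  [ 5.560e-01 -6.000e-03  1.000e-03]
  [ 8.960e-01 -3.360e-01 -1.000e-03]]

 [[-4.350e-01  8.710e-01 -7.350e-01]
  [-2.200e-02 -8.100e-02  1.620e-01]
  [ 2.890e-01 -2.760e-01  3.000e-03]
  [ 5.670e-01 -5.680e-01  2.100e-02]]]
```

View pics/top0.png

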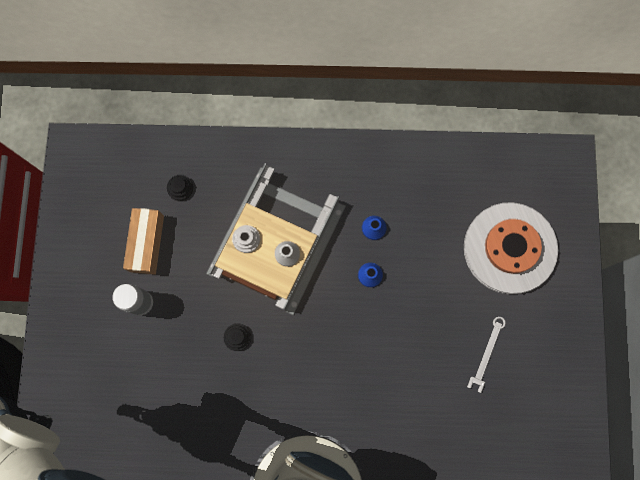

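View pics/side0.png

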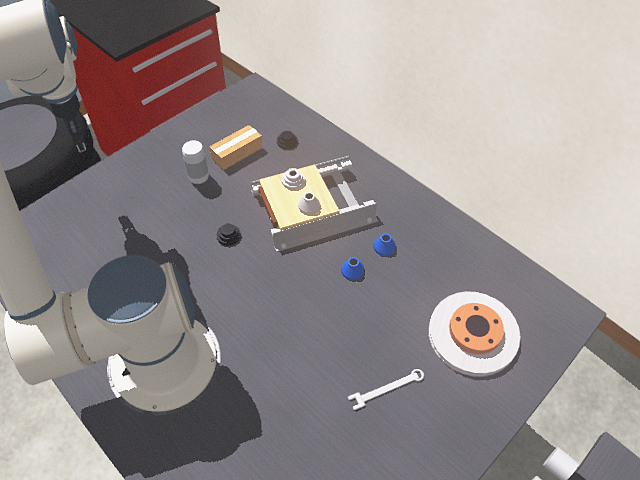

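The top view shows the board around (265,250), with its dark strip along (250,285) at the front. The plates run (210,273)-(267,165) and (290,310)-(345,200). The side view agrees. Next I measure the frame yaw and the board.

Run:
```python
from h import *
D=np.load("top0.npz"); im,W=D["im"],D["W"]
hsv=cv2.cvtColor(im,cv2.COLOR_RGB2HSV)
box=np.zeros((480,640),bool); box[150:325,195:365]=1
z=W[...,2]
m=box&(hsv[...,1]>60)&(hsv[...,0]>12)&(hsv[...,0]<30)&(hsv[...,2]>120)&(abs(z-.07)<.008)
P=W[m][:,:2].astype(np.float32); r=cv2.minAreaRect(P); print("board",len(P),r,np.median(W[m][:,2]))
print(cv2.boxPoints(r).round(4))
# plates/runners: grey, z 0.045..0.07
g=box&(hsv[...,1]<45)&(z>.05)&(z<.066)&~m
n,l,st,c=cv2.connectedComponentsWithStats(g.astype(np.uint8))
for i in range(1,n):
    if st[i,4]>60:
        r=cv2.minAreaRect(W[l==i][:,:2].astype(np.float32)); print(st[i],r, cv2.boxPoints(r).round(3).tolist())
s=box&(hsv[...,2]<120)&(hsv[...,1]>80)&(z>.03)
print("strip",s.sum(),cv2.boxPoints(cv2.minAreaRect(W[s][:,:2].astype(np.float32))).round(4).tolist(),np.median(W[s],0))
for nme,mm in (("hi",box&(z>.09)),):
    n,l,st,c=cv2.connectedComponentsWithStats(mm.astype(np.uint8))
    for i in range(1,n):
        if st[i,4]>20: print(nme,st[i],np.mean(W[l==i],0),W[l==i][:,2].max())
for n,b in(("can",(105,280,160,320)),("padbox",(115,200,170,280)),("blk",(215,315,260,355))):
    w=W[b[1]:b[3],b[0]:b[2]].reshape(-1,3); w=w[w[:,2]>.02]; print(n,w.min(0).round(3),w.max(0).round(3))
```

```text
board 4258 ((0.5865724682807922, 0.1201854795217514), (0.20285974442958832, 0.18259340524673462), 66.38333892822266) 0.0700499308499748
[[ 0.4623  0.0638]
 [ 0.6296 -0.0093]
 [ 0.7109  0.1765]
 [ 0.5436  0.2497]]
[235 164  39  58 268] ((0.734585165977478, 0.15613268315792084), (0.02875923551619053, 0.1711108237504959), 66.19071197509766) [[0.6510000228881836, 0.17800000309944153], [0.8069999814033508, 0.1080000028014183], [0.8190000057220459, 0.13500000536441803], [0.6620000004768372, 0.20399999618530273]]
[294 194  45  94 354] ((0.6207064986228943, 0.0021469444036483765), (0.026469305157661438, 0.25993311405181885), 66.39493560791016) [[0.4959999918937683, 0.041999999433755875], [0.734000027179718, -0.06199999898672104], [0.7450000047683716, -0.03799999877810478], [0.5070000290870667, 0.06599999964237213]]
[277 288  18  20  82] ((0.4710206389427185, 0.06651867926120758), (0.024468285962939262, 0.05541905388236046), 64.17357635498047) [[0.4410000145435333, 0.06800000369548798], [0.4909999966621399, 0.0430000014603138], [0.5009999871253967, 0.06499999761581421], [0.45100000500679016, 0.09000000357627869]]
strip 376 [[0.45320001244544983, 0.0674000009894371], [0.6308000087738037, -0.009399999864399433], [0.7005000114440918, 0.1517000049352646], [0.5228000283241272, 0.22859999537467957]] [0.507179   0.13809894 0.069253  ]
hi [235 226  22  23 359] [0.61135281 0.16822551 0.10032771] 0.11298548654728147
hi [276 241  22  23 347] [0.57550881 0.06369035 0.10483258] 0.12209323646955772
can [0.419 0.411 0.02 ] [0.484 0.479 0.14 ]
padbox [0.528 0.403 0.02 ] [0.69  0.483 0.068]
blk [0.344 0.156 0.02 ] [0.397 0.215 0.047]
```

```bash
python3 -m crank '1 -0.039 -0.032 0 1; 1 -0.078 -0.064 0 2; 1 -0.117 -0.096 0 3; 1 -0.156 -0.128 0 4; 1 -0.195 -0.16 0 5; 1 -0.234 -0.192 0 6.5; 1 -0.273 -0.224 0 6.5; 1 -0.312 -0.256 0 6.5; 1 -0.35 -0.288 0 6.5; 1 -0.389 -0.322 0 6.5; 1 -0.389 -0.322 0 6.5; 1 -0.389 -0.322 0.04 6.5; 1 -0.389 -0.322 0.08 6.5; 1 -0.389 -0.322 0.1 6.5; 1 -0.389 -0.322 0.1 6.5'
python3 - <<'E'
from h import *
im,W=cloud("side"); cv2.imwrite("pics/s1.png",cv2.resize(im[120:280,190:400,::-1],None,fx=3.5,fy=3.5))
print(readout.observe()["eef_pos"],readout.observe()["contact_force"])
E
```

```text
clock: 1.6
eef_pos: [0.4592, 0.1749, 0.1479]
tcp_rot: [-0.642, -3.071, 0.003]
contact_force: [0.7, 1.0, 0.3]
width: 1.002
[0.46015626 0.17515161 0.14959039] [ 0.75056251 -0.30184424  0.96317492]
```

View pics/s1.png

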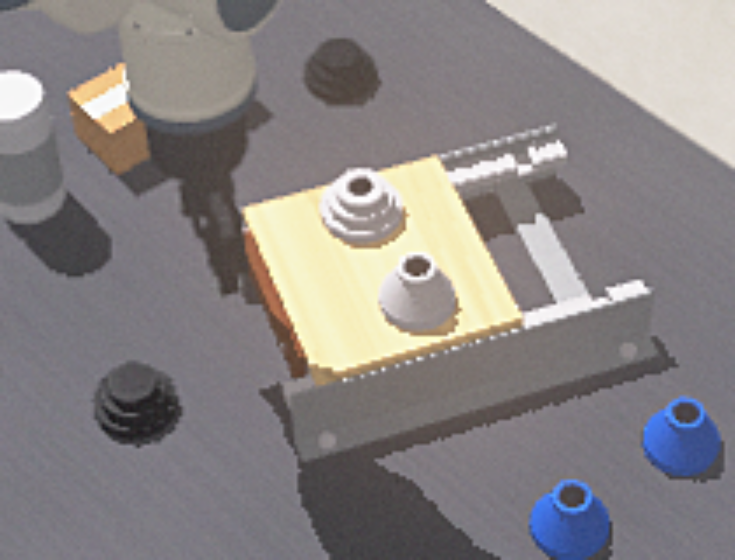

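The hand hangs just in front of the strip (crop 200,200), with nothing below it. Next I lower it and creep up to contact.

```bash
python3 -m crank '1 0 0 0.03 0; 1 0 0 0.06 0; 1 0 0 0.091 0; 1 0 0 0.091 0; 1 -0.004 0 0.091 0; 1 -0.008 0 0.091 0; 1 -0.012 0 0.091 0; 1 -0.014 0 0.091 0; 1 -0.016 0 0.091 0; 1 -0.018 0 0.091 0; 1 -0.02 0 0.091 0; 1 -0.022 0 0.091 0; 1 -0.024 0 0.091 0; 1 -0.026 0 0.091 0'
python3 -m crank '1 -0.002 0 0 0; 1 -0.004 0 0 0; 1 -0.006 0 0 0; 1 -0.008 0 0 0; 1 -0.01 0 0 0'
cat > m.py <<'E'
from h import *
import sys
im,W=cloud("top"); hsv=cv2.cvtColor(im,cv2.COLOR_RGB2HSV); z=W[...,2]
box=np.zeros((480,640),bool); box[130:325,195:365]=1
m=box&(hsv[...,1]>60)&(hsv[...,0]>12)&(hsv[...,0]<30)&(hsv[...,2]>120)&(z>.05)&(z<.08)
r=cv2.minAreaRect(W[m][:,:2].astype(np.float32)); c=np.array(r[0]); a=np.radians(-23.6); u=np.array([np.cos(a),np.sin(a)]);v=np.array([-u[1],u[0]])
d=c-[.5866,.1202]; s=readout.observe(); e=s["eef_pos"]
print("moved",d@u*1e3,"lat",d@v*1e3,"ang",r[2],r[1],"z",np.median(z[m]),"tcp-face",((e[:2]-c)@u+.102)*1e3,"tcp lat",(e[:2]-c)@v*1e3,"tcpz",e[2],s["contact_force"],"t",s["clock"])
if len(sys.argv)>1: cv2.imwrite(f"pics/{sys.argv[1]}.png",cv2.resize(im[140:340,180:380,::-1],None,fx=3,fy=3))
E
python3 m.py t1
```

```text
clock: 3.05
eef_pos: [0.4849, 0.1646, 0.0592]
tcp_rot: [-0.643, -3.075, 0.0]
contact_force: [-1.2, -0.2, -0.3]
width: 0.999
clock: 3.55
eef_pos: [0.4939, 0.1605, 0.0592]
tcp_rot: [-0.643, -3.075, 0.0]
contact_force: [-3.0, 0.7, 0.2]
width: 0.997
moved 21.008890809530808 lat 0.7289370951802883 ang 66.56005859375 (0.2042267769575119, 0.15655474364757538) z 0.07022988990421197 tcp-face -19.67258964676942 tcp lat -0.7304548563611133 tcpz 0.059255857301758655 [-1.18787089  0.47673798 -0.74663932] t 3.6
```

View pics/t1.png

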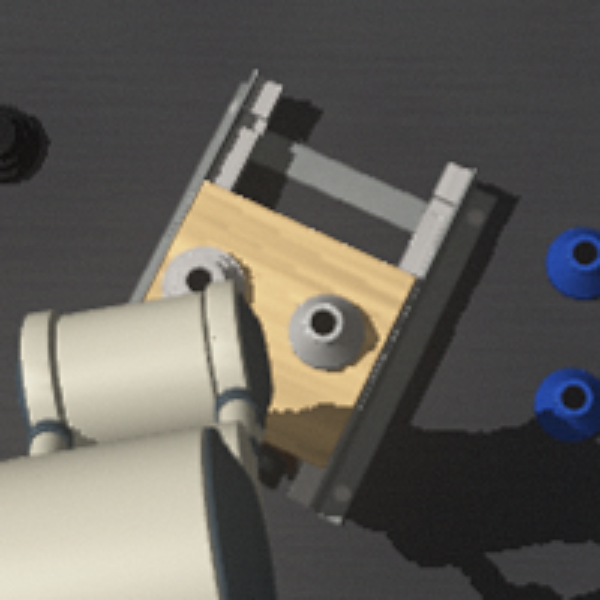

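The board has moved and the arm hides its rear, so I'll track the far edge: about 8 mm travelled out of an estimated 93. Next I push on.

```bash
sed -i 's|^d=c|c=c-u*(.1826-min(r[1]))/2; d=c|' m.py
python3 -m crank '1 -0.003 0 0 0; 1 -0.006 0 0 0; 1 -0.01 0 0 0; 1 -0.014 0 0 0; 1 -0.018 0 0 0; 1 -0.022 0 0 0; 1 -0.026 0 0 0; 1 -0.03 0 0 0; 1 -0.034 0 0 0; 1 -0.038 0 0 0; 1 -0.042 0 0 0; 1 -0.046 0 0 0; 1 -0.049 0 0 0; 1 -0.052 0 0 0; 1 -0.054 0 0 0; 1 -0.055 0 0 0'
python3 m.py t2
python3 - <<'E'
from h import *
D=np.load("top0.npz"); W=D["W"]; im=D["im"]
# far runner ends and notch: profile along runner centrelines from original picture
hsv=cv2.cvtColor(im,cv2.COLOR_RGB2HSV)
a=np.radians(-23.6); u=np.array([np.cos(a),np.sin(a)]);v=np.array([-u[1],u[0]])
q=(W[...,:2]-[.5866,.1202]); x=q@u; y=q@v
for sgn in(1,-1):
    for lo in np.arange(.09,.225,.005):
        m=(x>lo)&(x<lo+.005)&(abs(sgn*y-.089)<.008)
        if m.any(): print(sgn,round(lo,3),np.median(W[m][:,2]).round(4),int(np.median(hsv[m][:,2])),end=' | ')
    print()
E
```

```text
clock: 5.2
eef_pos: [0.5445, 0.1385, 0.0593]
tcp_rot: [0.643, 3.075, -0.0]
contact_force: [-2.9, 1.2, -0.8]
width: 0.999
moved 63.968254722602246 lat 1.0144074324671146 ang 66.04109954833984 (0.20481231808662415, 0.15654894709587097) z 0.07008049069339362 tcp-face -7.732280119115462 tcp lat -1.0412040366609896 tcpz 0.059319118790454296 [-0.04895614 -0.27658647  0.2033349 ] t 5.25
1 0.09 0.0613 188 | 1 0.095 0.0489 198 | 1 0.1 0.0488 199 | 1 0.105 0.0464 184 | 1 0.11 0.0464 196 | 1 0.115 0.0484 182 | 1 0.12 0.0477 188 | 1 0.125 0.0476 195 | 1 0.13 0.0452 185 | 1 0.135 0.0457 125 | 1 0.14 0.0473 190 | 1 0.145 0.0481 186 | 1 0.15 0.0471 157 | 1 0.155 0.0494 175 | 1 0.16 0.0222 70 | 1 0.165 0.0388 87 | 1 0.17 0.0381 131 | 1 0.175 0.0462 163 | 1 0.18 0.0481 185 | 1 0.185 0.0481 194 | 1 0.19 0.0464 193 | 1 0.195 0.0463 194 | 1 0.2 0.0474 168 | 1 0.205 0.0458 76 | 1 0.21 0.004 63 | 1 0.215 -0.0016 73 | 1 0.22 0.0005 73 | 
-1 0.09 0.066 176 | -1 0.095 0.0505 196 | -1 0.1 0.0479 196 | -1 0.105 0.0516 196 | -1 0.11 0.0499 195 | -1 0.115 0.0498 196 | -1 0.12 0.0494 194 | -1 0.125 0.0494 193 | -1 0.13 0.0507 194 | -1 0.135 0.0516 193 | -1 0.14 0.0507 193 | -1 0.145 0.0509 192 | -1 0.15 0.0486 191 | -1 0.155 0.0493 188 | -1 0.16 0.0424 191 | -1 0.165 0.0391 197 | -1 0.17 0.0413 168 | -1 0.175 0.0504 194 | -1 0.18 0.051 196 | -1 0.185 0.0508 193 | -1 0.19 0.0489 194 | -1 0.195 0.0508 195 | -1 0.2 0.0503 192 | -1 0.205 0.0509 171 | -1 0.22 0.0029 66 |
```

View pics/t2.png

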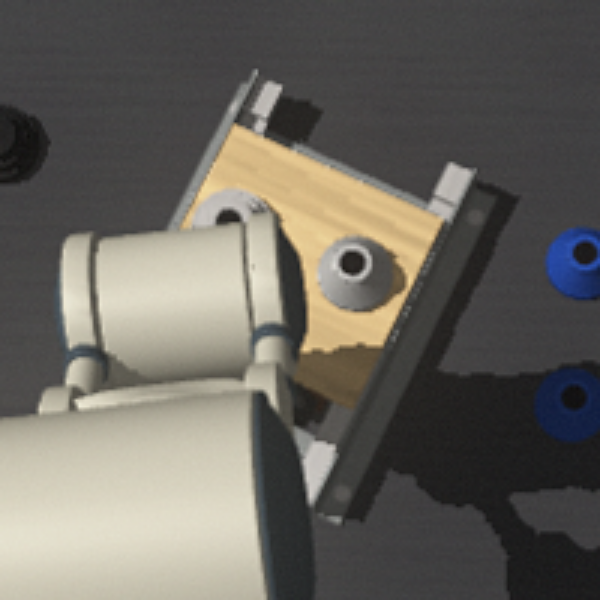

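Notch dip is centred at 0.1675, so home is about 92.5 mm from the start. The board has done 64, leaving about 28. Next I push 21 mm, then creep.

```bash
python3 -m crank '1 -0.002 0 0 0; 1 -0.004 0 0 0; 1 -0.006 0 0 0; 1 -0.008 0 0 0; 1 -0.01 0 0 0; 1 -0.012 0 0 0; 1 -0.014 0 0 0; 1 -0.016 0 0 0; 1 -0.018 0 0 0; 1 -0.019 0 0 0; 1 -0.02 0 0 0; 1 -0.021 0 0 0; 1 -0.021 0 0 0'
python3 m.py
```

```text
clock: 6.55
eef_pos: [0.564, 0.1301, 0.0594]
tcp_rot: [0.643, 3.074, 0.0]
contact_force: [-0.5, 0.0, 0.0]
width: 1.001
moved 89.5412177837718 lat 0.622077267118513 ang 66.52130126953125 (0.20450401306152344, 0.16402532160282135) z 0.06597499412131924 tcp-face -12.216875951928413 tcp lat -0.5738212150921673 tcpz 0.05937949734932487 [ 0.13001931 -0.66889343  1.08078924] t 6.6
```

```bash
cat >> m.py <<'E'
P=W[m]; X=(P[:,:2]-c)@u; Y=(P[:,:2]-c)@v; k=(P[:,2]<.074)
print("plane z0,slope x,y:",np.linalg.lstsq(np.c_[np.ones(k.sum()),X[k],Y[k]],P[k,2],rcond=None)[0])
E
python3 m.py t3
```

```text
moved 90.55429320347123 lat 0.367423735328075 ang 66.45532989501953 (0.20324571430683136, 0.16324447095394135) z 0.062082610423491724 tcp-face -13.354672567721506 tcp lat -0.35852847572898594 tcpz 0.059329407874242845 [ 1.03347685 -0.90960268  0.823104  ] t 6.65
plane z0,slope x,y: [ 0.06230971 -0.00524627 -0.0039474 ]
```

View pics/t3.png

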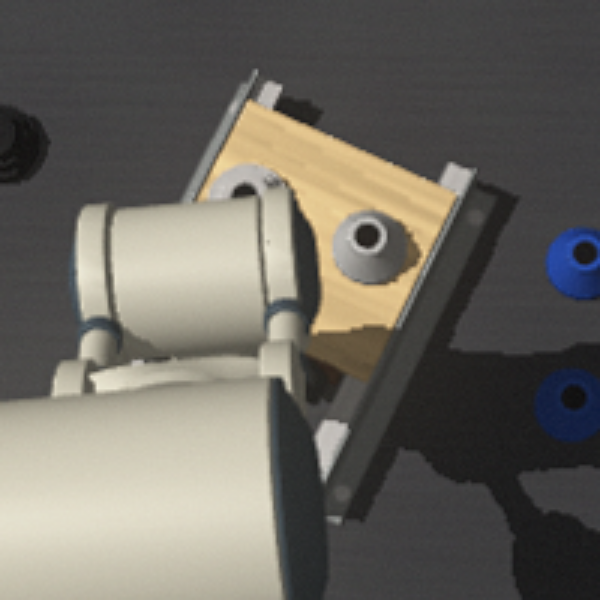

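The board has dropped: its top is at 62 mm, level, with its surface flush with the plates. Next I back off and go up.

```bash
python3 -m crank '1 0.005 0 0 0; 1 0.015 0 0 0; 1 0.03 0 0 0; 1 0.045 0 0 0; 1 0.045 0 -0.03 0; 1 0.045 0 -0.07 0; 1 0.07 0 -0.11 0; 1 0.11 0 -0.15 0; 1 0.15 0 -0.19 0; 1 0.15 0.05 -0.19 0; 1 0.15 0.1 -0.19 0; 1 0.15 0.15 -0.19 0; 1 0.15 0.2 -0.19 0; 1 0.15 0.25 -0.19 0; 1 0.15 0.25 -0.19 0; 1 0.15 0.25 -0.19 0'
python3 m.py t4
```

```text
clock: 8.25
eef_pos: [0.5253, 0.4201, 0.2483]
tcp_rot: [-0.64, -3.075, 0.002]
contact_force: [0.1, 0.1, -0.5]
width: 1.001
moved 91.29904132016193 lat 0.20386014929698373 ang 66.59228515625 (0.20422741770744324, 0.1833135485649109) z 0.062068185335032 tcp-face -165.20984154076797 tcp lat 249.1288953035024 tcpz 0.24864983238831986 [-0.83354062 -0.62611836  0.30294103] t 8.3
plane z0,slope x,y: [ 0.0620321  -0.00167584 -0.003349  ]
```

View pics/t4.png

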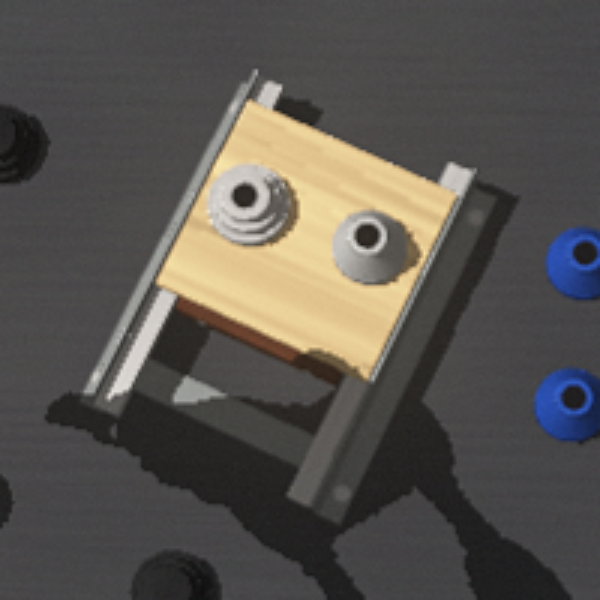

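The hand is clear, the board lies level in its notches, and both adapters are upright (crop 245,197 and 368,237).

```bash
python3 -c "from workcell import order; print(order.hand_in())"
```

```text
the job is handed in; nothing more can be done
None
```

I pushed the board home by its front strip with the open fingertips, going slowly until it dropped into its notches. Then I backed the hand off, raised it clear and handed the job in at about 8.3 s.

- **Board position:** its top sits 62 mm above the bench, flush with the side plates, and the fitted slope is under 0.004 rad. It moved 91.3 mm, against the 92.5 mm I estimated from the notch; that 1.2 mm gap is within the camera's 2 mm accuracy. It moved under 1 mm sideways and is square with its starting yaw to about 0.2°.
- **Forces:** I read about 3 N at most, and only at the end of each move, so I did not see the peaks in between. The reading was near zero once the hand was clear.
- **Adapters:** both were still upright on the board in the last picture.
- **Bystanders:** I kept the hand's path clear of them but did not measure their positions again afterwards.

No check failed. One early travel reading (21 mm) was wrong because the arm hid the rear of the board, so I measured from the far edge instead.

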